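# Find the release notch by touch and free the fuse tray

### The arm

A 7-joint arm with a two-finger parallel gripper is mounted at the origin on the work surface. World frame = base frame: x ahead of the robot, y to its left, z up, the work surface at z = 0. Lengths are in m, angles in rad, forces in N, time in s.
With the tool pointing down it reaches from about 0.375 to 0.925 m from the base axis. Payload 3.1 kg.
Tool frame: the origin (TCP) lies at the very end of the fingers, on their centre line; the grasp point (between the pads) lies 19 mm behind it; z points along the fingers, y is the line along which they close (so a half turn about z gives the same grasp; the last joint's range is limited). The gripper opens to 85 mm and grips with 20 to 120 N. Pads are 22 mm wide; open, the fingers measure 114 mm over their backs; the gripper's body (76 mm by 85 mm) begins 54 mm behind the grasp point. The pads swing forward as they close: fully open they stand 13 mm farther back than shut.
Start: joints at [1.05, 0.383, 0.044, 1.598, -0.018, 1.161, -0.05], TCP at [0.267, -0.593, 0.231] pointing down, gripper open.
Joint ranges: [-2.61, 2.61], [-0.41, 2.15], [-1.48, 1.57], [0, 2.5], [-1.57, 4.71], [0.05, 1.97], [-2.85, 2.85]. Speed limits (rad/s): [2.79, 2.79, 3.14, 3.14, 3.14, 3.14, 3.14].

### API

Orientations are given as a 3x3 rotation matrix whose columns are the frame's x, y, z axes.
In Python, from plant import env, read_camera, get_calibration gives the robot as it stands. The module is installed in compiled form; this text tells all that it offers.
- The arm moves only by the shell command python3 -m jog 'ROWS'. ROWS is JSON, a list of rows, each an object with "grip": the closure, from 0 (fully open) to 1 (shut); "translation": the shift along the tool's x, y, z in m, a list of three; "rot": the turn, a rotation vector about the tool's x, y, z in degrees, a list of three. A call has 1 to 8 rows; each row shifts and turns the commanded pose from where the row before left it, along the tool's axes as they then stand; what a row does not reach is not made up. A row lasts 1/8 s, in which the tool goes at most 62.5 mm and 10.7 degrees, less where a joint would pass 70% of its speed; a pose out of reach is approached as far as the arm can. A call is refused whole if a number of a shift passes 0.0625 or a number of a turn 10.7, either way. A call with a gripper value outside its range is refused whole. The fingers move at their own pace and stop on an object; the grip force is fixed at half the most. Time passes only in rows, so rows that do not move let the fingers close. It gives the time, the measured TCP pose, the force, the opening and the grip force at its end, in the units of the state.
- env.get_obs(): the state, without advancing time (a new reading comes with each control period).
- read_camera(name): name is "scene" or "top" or "wrist"; returns the picture (420x560x3 uint8, red, green, blue); there is no depth.
- get_calibration(name): a dict with "fx", "fy", "cx", "cy" (pixels), "T" (4x4, takes a point from camera to world coordinates). Camera axes: x right, y up, looking along -z (the intrinsics and any distortion apply to the point x, -y, -z); pixel columns grow to the right and rows downward; lengths in m; the calibration is good to about 2 mm. The wrist camera is an equidistant fisheye: a pixel r from the principal point sees the ray r / f radians off the axis. A picture is of the moment at which its call begins: read the wrist's pose just before it. get_calibration takes no time and is no camera call; for the wrist camera it gives the pose at the moment of the call.
- env.sign_off(): hands the job in; it is judged then, once.
The state is a dict: "clock": time; "joints": joint angles; "joint_velocities": joint speeds; "joint_torque": joint torques, N m; "tcp_pos": TCP position; "tool_rot": TCP orientation; "wrist_force": force on the tool from outside, world axes, zero at the start; "torque": the same for the moment, N m; "finger_gap": finger opening in m; "gripper_force": force on a finger pad.
Only numpy, scipy, OpenCV 4.12 (cv2) and the standard library are available. Lean on these libraries where they do the work, as an engineer would, in place of code of your own. Each camera call takes 0.05 s, during which the arm holds its last target. There are 200 camera calls.

### The job

Put a fingertip on the left-hand end (seen from the robot) of the grey ridge along the front top edge of the low white instrument and slide it lightly along the ridge to the right until it drops into the release notch; then press the key inside the notch fully home, so that the fuse tray comes out by itself, and take the hand away. Do not touch the tray, and leave everything else on the bench and on the instrument where it is.

Things in the scene. Friction and masses are not known exactly. Their poses are not given: they have to be found in the camera images.
- case: low white bench instrument, 200 (x, depth) x 360 (y, width), bolted down, dark display facing the robot. Origin: centre of its underside on the bench; x to its back, y to its left end as seen from the robot, z up. A straight grey ridge runs along its front top edge: x -100 to -70, y -180 to +180, flat top at z = 96. Behind it the flat cover is at z = 74, bare from x -70 to 0
- lead: the left-hand stretch of that ridge, y = +75 to +180 in the case's frame: plain, rigid, no notch, 0.2 higher than the rest (not noticeable). Same origin and axes as the case
- edge: the rest of that ridge, y -180 to +75 (case's frame; same origin and axes as the case), rigid. Somewhere in it, notch centre between y -65 and +25, different each time and not reported, is the one notch: 42 wide (y), square ends, cut through the ridge's whole depth so open to front, top and back. In it lies the key
- key (a joint): how far (m) the release key in the notch is pressed down. Key: same grey bar, 26 deep (x), bare over the width of the notch, flat top at z = 86 (case's frame), 10 below the ridge's top. 0 up, 0.008 fully home (top at z = 78, against a stop). Moves straight down, needs about 4 to 6 N pushed slowly, more if fast; no spring, stays where it is left
- tray (a joint): fuse tray in the lower right of the case's front (face 52 wide, 34 high, y = -135, z = 21 to 55 in the case's frame): metres out towards the robot. 0 shut; geared to the key, it comes out 3 mm for each mm of key, 0.024 m when the key is home
- breadboard: loose bystander: white breadboard with two black chips, 55 x 82 x 13 high, on the bench between robot and case. Origin: centre of underside
- servo: loose bystander: tiny blue hobby servo with a white arm, 32 x 30 x 30 high, standing on the case's cover behind the ridge. Origin: centre of underside
- jar: loose bystander: small lidded jar, 44 diameter, 40 high, standing on the case's cover behind the ridge. Origin: centre of underside
- meter: loose bystander: red hand multimeter lying on its back, 185 x 88 x 51 high, right of the case. Origin: centre of underside
- driver: loose bystander: screwdriver lying on the bench between robot and case, less than 40 high
- parts_box: loose bystander: open compartment box, 100 x 140 x 35 high, on the bench, front left. Origin: centre of underside
- board: loose bystander: small teal circuit board on a clear base, 58 x 74 x 21 high, left of the case. Origin: centre of underside

How it is judged:
By the outcome, as a careful person would: the job done as asked, in the order asked, and still so for the second after the job is handed in, with the robot touching nothing.
It also fails if it takes over 58 s, if anything falls off the work surface, if the arm or the gripper's body presses on something with over 40 N, if the wrist force passes 120 N, or if a joint passes its speed limit or range.

## Working session

There is one attempt and no reset: what is moved stays moved. The work goes in short steps, Python scripts to look and compute and a shell command to move; the robot and the scene stay as the last step left them, time stands still between calls to the robot, and variables do not carry over. Pictures are saved under pics/ and viewed, at most 10 in all, crops included, and the job is handed in when it is done.

```bash
mkdir -p pics; python3 - <<'E'
from plant import env, read_camera, get_calibration
import cv2
o=env.get_obs()
for k in o: print(k,o[k])
for n in("scene","top"):
    im=read_camera(n); cv2.imwrite(f"pics/{n}0.png",im[:,:,::-1]); print(n,get_calibration(n))
print(get_calibration("wrist"))
E
```

```text
clock 0.0
joints [ 1.05020393  0.3839055   0.04382075  1.59961974 -0.01791611  1.16119435
 -0.04990923]
joint_velocities [ 0.00129738  0.00111446 -0.00119714  0.00084825  0.00168414 -0.00040506
  0.00091476]
joint_torque [ 9.82886468e-05 -4.33460748e+01  1.02447286e+00 -2.49511296e+01
  1.04948343e-02  1.13096923e-02 -1.69152219e-05]
tcp_pos [ 0.26630737 -0.59187902  0.22982021]
tool_rot [[ 9.11915657e-01  4.10375801e-01 -1.23984845e-03]
 [ 4.10377653e-01 -9.11912408e-01  2.43741206e-03]
 [-1.30378265e-04 -2.73152031e-03 -9.99996261e-01]]
wrist_force [-0.0938315   0.68269419 -0.43355581]
torque [-0.05677599  0.05108929  0.02048572]
gripper_force 0.0
finger_gap 0.08530355960441272
scene {'fx': 381.3266475532045, 'fy': 381.3266475532045, 'cx': 281.87031526801076, 'cy': 211.16647884680864, 'T': array([[-0.28845426, -0.81300381,  0.50578547,  1.01780223],
       [ 0.95748935, -0.24333631,  0.15492445,  0.11438006],
       [-0.0028782 ,  0.52897282,  0.84863389,  0.78309683],
       [ 0.        ,  0.        ,  0.        ,  1.        ]])}
top {'fx': 420.8298253196411, 'fy': 420.8298253196411, 'cx': 269.68694576507124, 'cy': 211.57507600516936, 'T': array([[-2.74600725e-02,  9.91094290e-01, -1.30299858e-01,
         4.29111771e-01],
       [-9.99616186e-01, -2.77033847e-02, -5.47462013e-05,
         9.81787554e-03],
       [-3.66400574e-03,  1.30248344e-01,  9.91474631e-01,
         1.07400568e+00],
       [ 0.00000000e+00,  0.00000000e+00,  0.00000000e+00,
         1.00000000e+00]])}
{'fx': 325.19226210127806, 'fy': 325.19226210127806, 'cx': 273.92115064546005, 'cy': 209.4093123342579, 'T': array([[ 0.41014763,  0.87343587,  0.26246656,  0.33316493],
       [-0.91201649,  0.39348923,  0.11572442, -0.56200357],
       [-0.00219991, -0.28683793,  0.9579766 ,  0.37344166],
       [ 0.        ,  0.        ,  0.        ,  1.        ]])}
```

View pics/scene0.png

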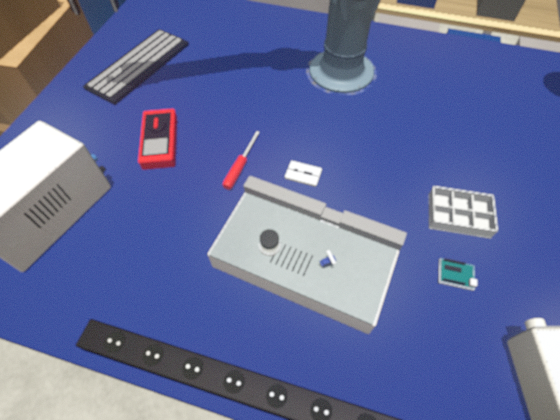

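View pics/top0.png

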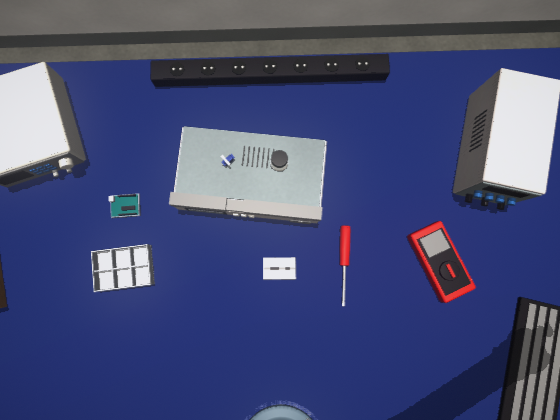

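```bash
python3 - <<'E'
import cv2,numpy as np
t=cv2.imread("pics/top0.png"); s=cv2.imread("pics/scene0.png")
a=cv2.resize(t[185:225,163:330],None,fx=4.7,fy=4.7,interpolation=cv2.INTER_CUBIC)
b=cv2.resize(s[170:250,235:412],None,fx=4.4,fy=4.4,interpolation=cv2.INTER_CUBIC)
w=785
P=lambda m: cv2.copyMakeBorder(m,0,0,0,max(0,w-m.shape[1]),cv2.BORDER_CONSTANT)[:,:w]
cv2.imwrite("pics/c.png",np.vstack([P(a),P(b)]));print(a.shape,b.shape)
E
```

```text
(188, 785, 3) (352, 779, 3)
```

View pics/c.png

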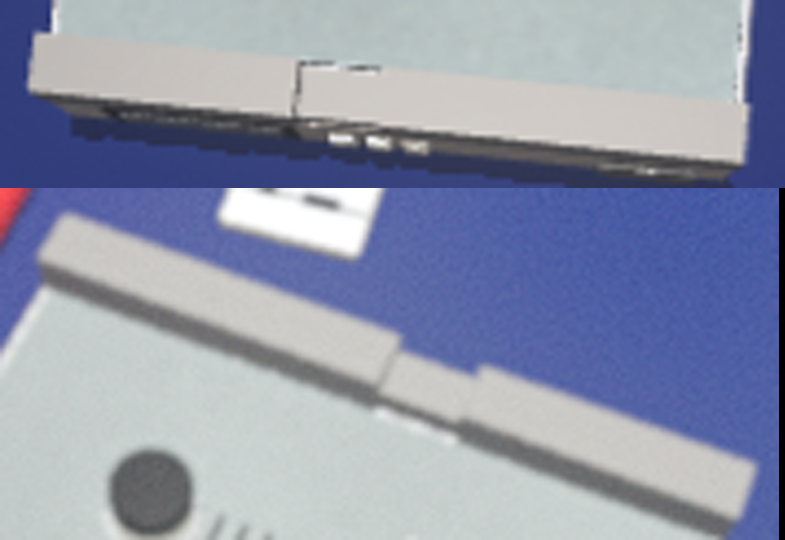

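```bash
cat > h.py <<'E'
import numpy as np
from plant import get_calibration
def ray(n,u,v):
    c=get_calibration(n); d=np.array([(u-c['cx'])/c['fx'],-(v-c['cy'])/c['fy'],-1.]); T=c['T']
    d=T[:3,:3]@d; return T[:3,3],d/np.linalg.norm(d)
def tri(a,b):
    M=[];r=[]
    for o,d in(a,b):
        P=np.eye(3)-np.outer(d,d);M.append(P);r.append(P@o)
    return np.linalg.lstsq(np.vstack(M),np.hstack(r),rcond=None)[0]
def atz(a,z): o,d=a; return o+d*(z-o[2])/d[2]
T=lambda x,y: ray('top',163+(x-2)/4.7,185+(y-2)/4.7)
S=lambda x,y: ray('scene',235+(x-2)/4.4,170+(y-190)/4.4)
E
python3 - <<'E'
from h import *
np.set_printoptions(precision=4,suppress=True)
t=dict(LB=(36,33),LF=(28,93),RB=(748,104),RF=(746,163),nLB=(298,64),nLF=(297,118))
s=dict(LB=(733,522),LF=(757,465),RB=(40,258),RF=(65,212),nLB=(462,420),nLF=(485,367),nRF=(400,335),nRB=(378,385))
W={}
for k in s:
    if k in t: print(k,tri(T(*t[k]),S(*s[k])),atz(T(*t[k]),.096),atz(S(*s[k]),.096))
    else: print(k,atz(S(*s[k]),.096))
    c=[atz(S(*s[k]),.096)]+([atz(T(*t[k]),.096)] if k in t else[])
    W[k]=np.mean(c,0)
# fit case pose
loc=dict(LB=(-.07,.18),LF=(-.1,.18),RB=(-.07,-.18),RF=(-.1,-.18))
ks=list(loc);A=np.array([loc[k] for k in ks]);B=np.array([W[k][:2] for k in ks])
a0,b0=A.mean(0),B.mean(0);U,_,V=np.linalg.svd((A-a0).T@(B-b0));R=(U@V).T;o=b0-R@a0
print('yaw',np.degrees(np.arctan2(R[1,0],R[0,0])),'o',o,'res',B-(A@R.T+o))
for k in s:print(k,(W[k][:2]-o)@R)
for y in(.165,.025,0):print(y,R@[-.085,y]+o)
E
```

```text
LB [0.6131 0.244  0.089 ] [0.6118 0.2433 0.096 ] [0.6173 0.2418 0.096 ]
LF [0.582  0.2488 0.0921] [0.5814 0.2472 0.096 ] [0.5843 0.2487 0.096 ]
RB [ 0.5662 -0.1128  0.0928] [ 0.5658 -0.1125  0.096 ] [ 0.5683 -0.1116  0.096 ]
RF [ 0.5362 -0.1101  0.0945] [ 0.5362 -0.1102  0.096 ] [ 0.5373 -0.1092  0.096 ]
nLB [0.594  0.1124 0.0863] [0.5923 0.1119 0.096 ] [0.5999 0.112  0.096 ]
nLF [0.5654 0.1148 0.092 ] [0.565  0.1128 0.096 ] [0.5677 0.1163 0.096 ]
nRF [0.5615 0.0728 0.096 ]
nRB [0.5924 0.0693 0.096 ]
yaw -7.488532787150523 o [0.6596 0.0561] res [[ 0.0009 -0.0011]
 [-0.001   0.0003]
 [ 0.0003  0.0012]
 [-0.0002 -0.0004]]
LB [-0.0689  0.179 ]
LF [-0.101   0.1802]
RB [-0.0698 -0.1788]
RF [-0.1002 -0.1804]
nLB [-0.0702  0.0471]
nLF [-0.1     0.0458]
nRF [-0.0994  0.0037]
nRB [-0.0683  0.0043]
0.165 [0.5968 0.2308]
0.025 [0.5785 0.092 ]
0 [0.5753 0.0672]
```

```bash
python3 -m jog '[{"grip":1,"translation":[0,0,0],"rot":[0,0,-8]},{"grip":1,"translation":[0,0,0],"rot":[0,0,-8]},{"grip":1,"translation":[0,0,0],"rot":[0,0,-8]},{"grip":1,"translation":[0,0,0],"rot":[0,0,-8]},{"grip":1,"translation":[0,0,0],"rot":[0,0,-8]},{"grip":1,"translation":[0,0,0],"rot":[0,0,-8]},{"grip":1,"translation":[0,0,0],"rot":[0,0,-8]},{"grip":1,"translation":[0,0,0],"rot":[0,0,-2.3]}]'
```

```text
clock: 1.1
tcp_pos: [0.2664, -0.5923, 0.2304]
tool_rot: [[0.128, 0.992, -0.001], [0.992, -0.128, 0.001], [0.001, -0.001, -1.0]]
wrist_force: [-0.7, -0.2, 0.2]
finger_gap: 0.0001
gripper_force: 0.0
```

```bash
python3 -m jog '[{"grip":1,"translation":[0.053,0.0138,0],"rot":[0,0,0]},{"grip":1,"translation":[0.053,0.0138,0],"rot":[0,0,0]},{"grip":1,"translation":[0.053,0.0138,0],"rot":[0,0,0]},{"grip":1,"translation":[0.053,0.0138,0],"rot":[0,0,0]},{"grip":1,"translation":[0.053,0.0138,0],"rot":[0,0,0]},{"grip":1,"translation":[0.053,0.0138,0],"rot":[0,0,0]},{"grip":1,"translation":[0.053,0.0138,0],"rot":[0,0,0]},{"grip":1,"translation":[0.053,0.0138,0],"rot":[0,0,0]}]'
python3 -c "
from plant import env
print(env.get_obs())"
```

```text
clock: 2.1
tcp_pos: [0.4314, -0.185, 0.231]
tool_rot: [[0.13, 0.991, -0.0], [0.991, -0.13, -0.0], [-0.0, -0.0, -1.0]]
wrist_force: [-0.2, 0.1, -0.3]
finger_gap: -0.0001
gripper_force: 0.0
{'clock': 2.1, 'joints': array([ 0.74109895,  0.06234142, -0.43498166,  1.99859772,  0.02992936,
        1.08690363,  0.16228538]), 'joint_velocities': array([-0.50607951, -0.03610059, -0.42404222,  0.0445484 ,  0.00653349,
       -0.00812417, -0.92526119]), 'joint_torque': array([ 2.17702299e+00, -2.59484339e+01,  1.88683458e-01, -2.33594209e+01,
        2.36459513e-03,  1.97694702e-01,  6.21575564e-01]), 'tcp_pos': array([ 0.43135475, -0.18497757,  0.23100437]), 'tool_rot': array([[ 1.30268763e-01,  9.91478663e-01, -3.31700446e-04],
       [ 9.91478701e-01, -1.30268815e-01, -1.42510295e-04],
       [-1.84506141e-04, -3.10309287e-04, -9.99999935e-01]]), 'wrist_force': array([-0.17385876,  0.12778884, -0.29298391]), 'torque': array([ 0.03963184, -0.07913199, -0.04540562]), 'gripper_force': 0.0, 'finger_gap': -0.00013453907035960603}
```

```bash
python3 -m jog '[{"grip":1,"translation":[0.054,0.0137,0],"rot":[0,0,0]},{"grip":1,"translation":[0.054,0.0137,0],"rot":[0,0,0]},{"grip":1,"translation":[0.054,0.0137,0],"rot":[0,0,0]},{"grip":1,"translation":[0.054,0.0137,0],"rot":[0,0,0]},{"grip":1,"translation":[0.054,0.0137,0],"rot":[0,0,0]},{"grip":1,"translation":[0.054,0.0137,0],"rot":[0,0,0]},{"grip":1,"translation":[0.054,0.0137,0.02],"rot":[0,0,0]},{"grip":1,"translation":[0.045,0.0137,0.02],"rot":[0,0,0]}]'
```

```text
clock: 3.1
tcp_pos: [0.5954, 0.2206, 0.1906]
tool_rot: [[0.129, 0.992, 0.0], [0.992, -0.129, 0.0], [0.0, -0.0, -1.0]]
wrist_force: [1.2, -0.7, 0.4]
finger_gap: 0.0
gripper_force: 0.0
```

```bash
python3 -m jog '[{"grip":1,"translation":[0,0,0.03],"rot":[0,0,0]},{"grip":1,"translation":[0,0,0.02],"rot":[0,0,0]},{"grip":1,"translation":[0,0,0],"rot":[0,0,0]},{"grip":1,"translation":[0,0,0],"rot":[0,0,0]}]'
python3 - <<'E'
from plant import *
import cv2
from h import *
o=env.get_obs();print(o['tcp_pos'],o['wrist_force'])
for n in("scene","wrist"):cv2.imwrite(f"pics/{n}1.png",read_camera(n)[:,:,::-1])
p=o['tcp_pos'][:2]-[.6596,.0561];a=np.radians(-7.49);c,s=np.cos(a),np.sin(a)
print('case',c*p[0]+s*p[1],-s*p[0]+c*p[1])
a,b=[cv2.imread(f"pics/{n}1.png") for n in("scene","wrist")]
cv2.imwrite("pics/d.png",np.hstack([cv2.resize(a[120:280,220:430],(390,300)),cv2.resize(b,(400,300))]))
E
```

```text
clock: 3.6
tcp_pos: [0.5958, 0.2176, 0.1422]
tool_rot: [[0.132, 0.991, 0.001], [0.991, -0.132, -0.0], [0.0, 0.001, -1.0]]
wrist_force: [-0.1, -0.1, 0.8]
finger_gap: 0.0002
gripper_force: 0.0
[0.59579701 0.21756408 0.14220463] [-0.07658951 -0.11231817  0.76724866]
case -0.08430594609718409 0.1517694870532585
```

View pics/d.png

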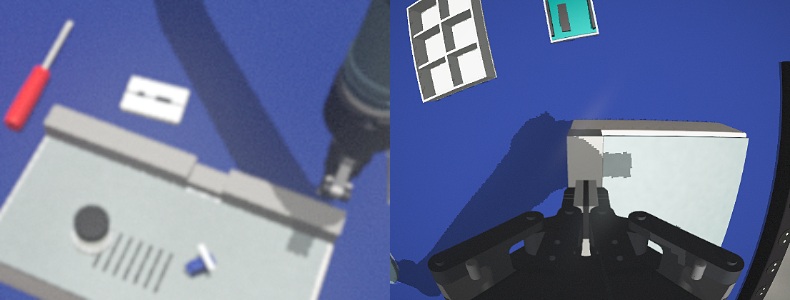

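```bash
python3 -m jog '[{"grip":1,"translation":[0.0125,-0.0007,0.015],"rot":[0,0,0]},{"grip":1,"translation":[0,0,0.015],"rot":[0,0,0]},{"grip":1,"translation":[0,0,0.01],"rot":[0,0,0]},{"grip":1,"translation":[0,0,0],"rot":[0,0,0]}]'
```

```text
clock: 4.2
tcp_pos: [0.5947, 0.23, 0.0993]
tool_rot: [[0.13, 0.991, -0.003], [0.991, -0.13, -0.002], [-0.002, -0.003, -1.0]]
wrist_force: [-0.1, 0.2, 0.7]
finger_gap: 0.0001
gripper_force: 0.0
```

```bash
for i in 1 2 3; do python3 -m jog '[{"grip":1,"translation":[0,0,0.002],"rot":[0,0,0]},{"grip":1,"translation":[0,0,0],"rot":[0,0,0]}]' | grep -E "pos|wrist"; done
```

```text
tcp_pos: [0.5963, 0.2309, 0.0996]
wrist_force: [-0.1, 0.3, 0.3]
tcp_pos: [0.596, 0.2309, 0.0974]
wrist_force: [-0.2, 0.2, -0.3]
tcp_pos: [0.5963, 0.231, 0.0964]
wrist_force: [-1.3, -1.2, 4.9]
```

```bash
python3 -m jog '[{"grip":1,"translation":[-0.004,0,0],"rot":[0,0,0]},{"grip":1,"translation":[-0.005,0,0],"rot":[0,0,0]},{"grip":1,"translation":[-0.005,0,0],"rot":[0,0,0]},{"grip":1,"translation":[-0.005,0,0],"rot":[0,0,0]}]' | grep -E "clock|pos|wrist"
```

```text
clock: 5.45
tcp_pos: [0.5943, 0.2135, 0.0964]
wrist_force: [-0.1, 4.5, 4.4]
```

```bash
python3 -m jog '[{"grip":1,"translation":[-0.005,0,0],"rot":[0,0,0]},{"grip":1,"translation":[-0.005,0,0],"rot":[0,0,0]},{"grip":1,"translation":[-0.005,0,0],"rot":[0,0,0]},{"grip":1,"translation":[-0.005,0,0],"rot":[0,0,0]},{"grip":1,"translation":[-0.005,0,0],"rot":[0,0,0]}]' | grep -E "clock|pos|wrist"
```

```text
clock: 6.08
tcp_pos: [0.5911, 0.1887, 0.0964]
wrist_force: [0.7, 3.8, 5.9]
```

```bash
for i in 1 2; do python3 -m jog '[{"grip":1,"translation":[-0.005,0,0],"rot":[0,0,0]},{"grip":1,"translation":[-0.005,0,0],"rot":[0,0,0]},{"grip":1,"translation":[-0.005,0,0],"rot":[0,0,0]},{"grip":1,"translation":[-0.005,0,0],"rot":[0,0,0]}]' | grep -E "clock|pos|wrist"; done
```

```text
clock: 6.58
tcp_pos: [0.5885, 0.1689, 0.0964]
wrist_force: [1.3, 4.4, 5.5]
clock: 7.08
tcp_pos: [0.5859, 0.1491, 0.0964]
wrist_force: [0.2, 4.2, 4.8]
```

```bash
for i in 1 2; do python3 -m jog '[{"grip":1,"translation":[-0.005,0,0],"rot":[0,0,0]},{"grip":1,"translation":[-0.005,0,0],"rot":[0,0,0]},{"grip":1,"translation":[-0.005,0,0],"rot":[0,0,0]},{"grip":1,"translation":[-0.005,0,0],"rot":[0,0,0]}]' | grep -E "clock|pos|wrist"; done
```

```text
clock: 7.58
tcp_pos: [0.5831, 0.1289, 0.0962]
wrist_force: [0.7, 3.7, 5.1]
clock: 8.07
tcp_pos: [0.5805, 0.1091, 0.0961]
wrist_force: [0.8, 3.9, 4.6]
```

```bash
for i in 1 2; do python3 -m jog '[{"grip":1,"translation":[-0.004,0,0],"rot":[0,0,0]},{"grip":1,"translation":[-0.003,0,0],"rot":[0,0,0]}]' | grep -E "clock|pos|wrist"; done
```

```text
clock: 8.32
tcp_pos: [0.5775, 0.0985, 0.094]
wrist_force: [0.0, -0.0, -0.4]
clock: 8.57
tcp_pos: [0.5772, 0.0926, 0.0944]
wrist_force: [0.5, 1.1, 0.6]
```

Dropped into the notch as predicted; now down onto the key, slowly.

```bash
python3 -m jog '[{"grip":1,"translation":[0,0,0.003],"rot":[0,0,0]},{"grip":1,"translation":[0,0,0.003],"rot":[0,0,0]},{"grip":1,"translation":[0,0,0],"rot":[0,0,0]}]' | grep -E "clock|pos|wrist"
for i in 1 2 3 4 5 6; do python3 -m jog '[{"grip":1,"translation":[0,0,0.001],"rot":[0,0,0]},{"grip":1,"translation":[0,0,0.001],"rot":[0,0,0]}]' | grep -E "pos|wrist"; done
```

```text
clock: 8.95
tcp_pos: [0.5776, 0.0943, 0.0888]
wrist_force: [-0.1, 0.5, -0.3]
tcp_pos: [0.5781, 0.0943, 0.0873]
wrist_force: [0.4, 0.1, -0.3]
tcp_pos: [0.5781, 0.0942, 0.0857]
wrist_force: [-1.9, 0.0, 3.6]
tcp_pos: [0.5781, 0.0942, 0.0836]
wrist_force: [-0.9, -0.6, 4.3]
tcp_pos: [0.5781, 0.0941, 0.0813]
wrist_force: [-1.9, -0.2, 4.1]
tcp_pos: [0.578, 0.0942, 0.0792]
wrist_force: [-0.8, -1.0, 4.5]
tcp_pos: [0.5781, 0.0942, 0.078]
wrist_force: [-3.4, -1.4, 12.5]
```

Stop reached. One more small push to seat it, then look.

```bash
python3 -m jog '[{"grip":1,"translation":[0,0,0.001],"rot":[0,0,0]},{"grip":1,"translation":[0,0,0],"rot":[0,0,0]},{"grip":1,"translation":[0,0,0],"rot":[0,0,0]}]' | grep -E "pos|wrist"
python3 -m jog '[{"grip":1,"translation":[0,0,-0.004],"rot":[0,0,0]},{"grip":1,"translation":[0,0,-0.01],"rot":[0,0,0]},{"grip":1,"translation":[0,0,-0.03],"rot":[0,0,0]},{"grip":1,"translation":[0,0,-0.05],"rot":[0,0,0]},{"grip":1,"translation":[0.05,0,-0.03],"rot":[0,0,0]},{"grip":1,"translation":[0.06,0,0],"rot":[0,0,0]},{"grip":1,"translation":[0.06,0,0],"rot":[0,0,0]},{"grip":1,"translation":[0,0,0],"rot":[0,0,0]}]' | grep -E "clock|pos|wrist"
python3 - <<'E'
from plant import *
import cv2,numpy as np
a,b=[read_camera(n)[:,:,::-1] for n in("scene","top")]
cv2.imwrite("pics/e.png",np.hstack([cv2.resize(a[110:290,200:420],(396,324)),cv2.resize(b[115:285,155:370],(400,324))]))
E
```

```text
tcp_pos: [0.5781, 0.0943, 0.078]
wrist_force: [-5.7, -0.8, 13.6]
clock: 11.82
tcp_pos: [0.5974, 0.2716, 0.2009]
wrist_force: [0.6, -0.7, 0.2]
```

View pics/e.png

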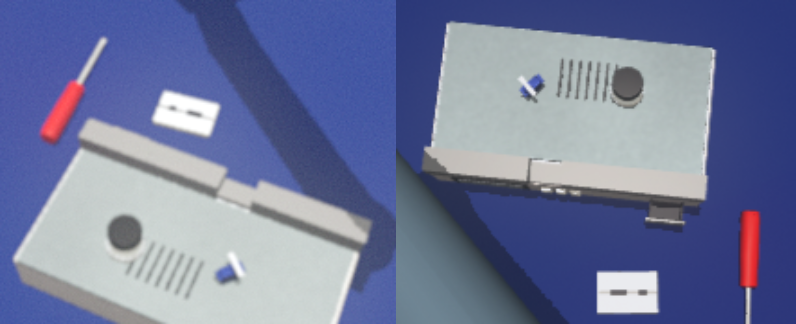

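The tray is out at (665, 215) in the right-hand view. The jar, servo, breadboard and driver are where they were, and the hand is clear.

```bash
python3 -c "
from plant import env
print(env.sign_off())"
```

```text
the job is handed in; nothing more can be done
None
```

The fingertip slid lightly (about 5 N) along the ridge from the left end and dropped into the notch; it then pressed the key home against its stop, the tray came out by itself, the hand was taken clear, and the job was handed in at about 12 s.

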